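Lift the drained rinsing bucket off its trunnions

TASK

The deep round bucket, with a brass pendant in it, hangs on its two pivot pins in a forked stand on the jeweller's bench. Lift it by its handle bar straight up out of the forks without letting it swing or catch, carry it level, and stand it gently inside the round wooden tray. Leave the shallow square pan hanging on the other stand.

Things in the scene. Friction and masses are not known exactly. Their poses are not given: they have to be found in the camera images.
- bucket_grip (a point): Centre of the handle bar of the deep round steel bucket (0.3-0.6 kg, 84 mm across, 80 high): on its axis, 128 mm above its underside; z up. Bar 86 mm long in y, 14 thick in x, 22 high, an upright strap at each end; 37 mm free between bar and rim. Two 8 mm pivot pins along y reach 66 mm from the axis, 62 mm below this point; the bucket swings about them, hanging upright by its weight.
- stand: Fixed dark steel stand under the bucket; origin: centre of its underside. Base 110 (x) by 150 (y) by 10 mm. Forks at y = -56 and +56 mm, 8 thick, 38 wide, 128 high, each with an open-topped slot 18 wide with a V bottom where a pin rests, pin centre at 104 mm. Pins are clear after a rise of 28 mm. At the start bucket and stand axes agree. The pan's stand is identical.
- tray: Fixed round pale wooden tray; origin: centre of its underside, on the bench. Outside 140 mm across, 14 high; inside 132 across, floor 5 mm above the bench. When the bucket stands in it, the bar's centre is 133 mm above the bench.
- pan_grip (a point): Centre of the handle bar (same bar as the bucket's) of the shallow square steel pan, 84 mm square and 36 deep, hanging on the other stand, where it stays. The point is 92 mm above the pan's underside and, like the bucket's bar at the start, 166 mm above the bench.
Mind the look-alikes: they are no part of the job. What is shaped like the part that bears bucket_grip but green or orange is not meant.

How it is judged:
By the outcome, as a careful person would: the job done as asked, in the order asked, and still so for the second after the job is handed in, with the robot touching nothing.
It also fails if it takes over 48 s, if anything falls off the work surface, if the arm or the gripper's body presses on something with over 40 N, if the wrist force passes 120 N, or if a joint passes its speed limit or range.

ROBOT

A 7-joint arm with a two-finger parallel gripper is mounted at the origin on the work surface. World frame = base frame: x ahead of the robot, y to its left, z up, the work surface at z = 0. Lengths are in m, angles in rad, forces in N, time in s.
With the tool pointing down it reaches from about 0.425 to 0.925 m from the base axis. Payload 6.8 kg.
Tool frame: the origin (TCP) lies midway between the tips of the shut fingers; the grasp point (between the pads) lies 19 mm behind it (r.grip_point_offset is the distance from the TCP to the grasp point, in m); z points along the fingers, y is the direction in which the jaws open and shut (so a half turn about z gives the same grasp; the last joint's range is limited). The gripper opens to 85 mm and grips with 20 to 120 N. Pads are 22 mm wide; open, the fingers measure 114 mm over their backs; the gripper's body (76 mm by 85 mm) begins 54 mm behind the grasp point. The pads swing forward as they close: fully open they stand 13 mm farther back than shut.
Start: joints at [-0.108, 0.477, 0.022, 1.555, -0.011, 1.109, -0.083], TCP at [0.675, 0, 0.231] pointing down, gripper open.
Joint ranges: [-2.96, 2.96], [-0.34, 2.1], [-1.41, 1.46], [0.24, 2.44], [-1.37, 4.51], [0.17, 1.92], [-2.96, 2.96]. Speed limits (rad/s): [2.39, 2.39, 3.14, 3.14, 3.14, 3.14, 3.14].

INTERFACE

Orientations are given as a rotation vector (axis times angle).
In Python, from bench import r, grab_frame, camera_params gives the robot as it stands.
- The arm moves only by the tool carry_out, never from a script. Its argument "motion" is text: rows parted by semicolons, each of 5 numbers parted by spaces: the closure, from 0 (fully open) to 1 (shut), then the shift along the tool's x, y, z in mm, then the turn about the tool's z in rad. In form: fingers dx dy dz twist; .... A call has exactly 8 rows; each row shifts and turns the commanded pose from where the row before left it, along the tool's axes as they then stand; what a row does not reach is not made up. A row lasts 1/8 s, in which the tool goes at most 62.5 mm and 10.7 degrees, less where a joint would pass 70% of its speed; a pose out of reach is approached as far as the arm can. A call with a gripper value outside its range is refused whole. The fingers move at their own pace and stop on an object; "newtons" is the grip in N (left out, the last holds). Time passes only in rows, so rows that do not move let the fingers close, or fill a call up. It gives the time, the measured TCP pose, the force and the opening at its end, in the units of the state.
- r.get_obs(): the state, without advancing time (a new reading comes with each control period).
- grab_frame(name): name is "scene" or "side" or "wrist"; returns the picture (420x560x3 uint8, red, green, blue); there is no depth.
- camera_params(name): a dict with "fx", "fy", "cx", "cy" (pixels), "k1" (the pictures are not rectified: a ray, as slopes to the right and down, at radius r is drawn at 1 + k1 r^2 times it, then the intrinsics apply), "eye" and "attitude" of the camera in the world. Camera axes: x right, y down, z forward; pixel columns grow to the right and rows downward; lengths in m; the calibration is good to about 2 mm. A picture is of the moment at which its call begins: read the wrist's pose just before it. camera_params takes no time and is no camera call; for the wrist camera it gives the pose at the moment of the call.
- r.hand_in(): hands the job in, once; it reports no verdict.
The state is a dict: "clock": time; "joints": joint angles; "qvel": joint speeds; "tau": joint torques, N m; "tcp_pos": TCP position; "orientation": TCP orientation; "contact_force": force on the tool from outside, world axes, zero at the start; "moment": the same for the moment, N m; "grip_width": finger opening in m.
Only numpy, scipy, OpenCV 4.12 (cv2) and the standard library are available. Lean on these libraries where they do the work, as an engineer would, in place of code of your own. Each camera call takes 0.05 s, during which the arm holds its last target.

## Working session

There is one attempt and no reset: what is moved stays moved. The work goes in short steps, Python scripts to look and compute and a tool call to move; the robot and the scene stay as the last step left them, time stands still between calls to the robot, and variables do not carry over. Pictures are saved under pics/ and viewed, and the job is handed in when it is done.

Besides the shell and the picture viewer there is one more tool, called after "Request:" as a command line: name --argument value ..., lists and objects as JSON in quotes. carry_out: Moves the arm, as the interface text tells. Its arguments: {"type":"object","properties":{"motion":{"type":"string"},"newtons":{"type":"number"}},"required":["motion"]}

```bash
mkdir -p pics; ls
python3 - <<'E'
from bench import r, grab_frame, camera_params
import cv2
print(r.get_obs())
for n in ("scene","side","wrist"):
    print(n,camera_params(n))
    f=grab_frame(n); cv2.imwrite(f"pics/{n}0.png",f[:,:,::-1])
E
```

```text
pics
{'clock': 0.0, 'joints': array([-0.10808848,  0.47780162,  0.02229333,  1.55647143, -0.01146711,
        1.10927397, -0.08310249]), 'qvel': array([-0.00192087, -0.00108869,  0.00014954,  0.00066292,  0.00103034,
        0.0006945 ,  0.00113272]), 'tau': array([-5.45967814e-04, -5.96443820e+01,  1.60769675e+00, -2.81194621e+01,
        1.24063640e-02,  9.39900521e-03,  2.20753498e-05]), 'tcp_pos': array([ 6.74404174e-01, -3.85310966e-06,  2.30315363e-01]), 'orientation': array([-2.22053225e+00, -2.22067280e+00,  2.18187369e-03]), 'contact_force': array([ 0.87899541, -0.52115024, -0.34029761]), 'moment': array([-0.00059567,  0.00941346,  0.00612532]), 'grip_width': 0.08536291991318064}
scene {'fx': 445.47402552992634, 'fy': 445.47402552992634, 'cx': 280.97531328132334, 'cy': 210.67607884344818, 'k1': 0.006869284797758989, 'eye': array([1.13212745, 0.01142185, 0.67024371]), 'attitude': array([-1.71745579, -1.70272128,  0.80054967])}
side {'fx': 416.84049719025256, 'fy': 416.84049719025256, 'cx': 287.7518645251628, 'cy': 208.41182217447036, 'k1': -0.09529857611510861, 'eye': array([0.38117647, 0.66912985, 0.93628881]), 'attitude': array([-0.16485311,  2.90971431, -1.03527346])}
wrist {'fx': 354.1752167480465, 'fy': 354.1752167480465, 'cx': 284.00817822502603, 'cy': 216.6509962670168, 'k1': -0.07225090121883751, 'eye': array([0.67485979, 0.07486423, 0.37348712]), 'attitude': array([ 2.84589618e+00,  9.64805297e-04, -3.20824591e-03])}
```

View pics/scene0.png

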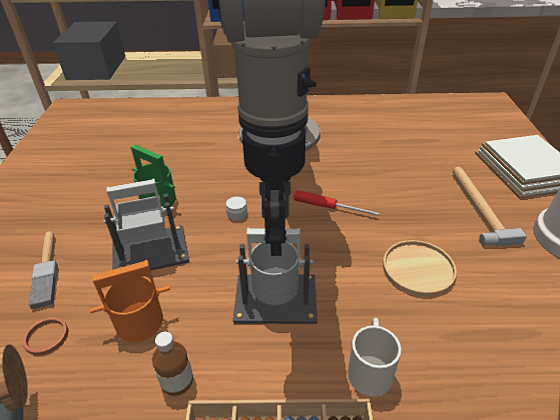

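View pics/side0.png

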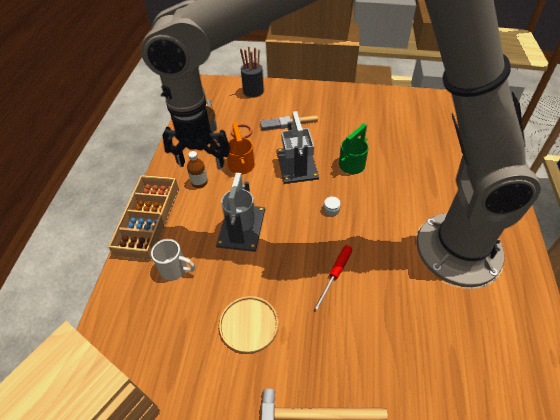

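View pics/wrist0.png

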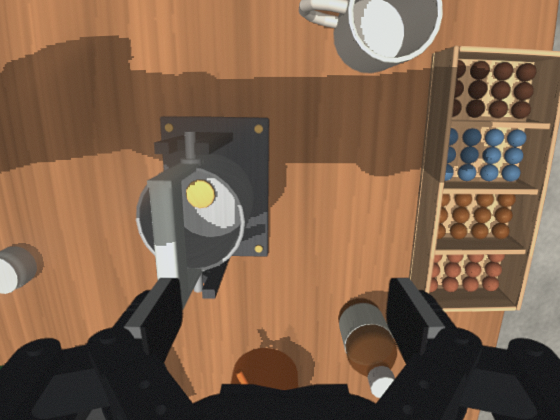

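Candidates: steel bucket at scene (275,270), steel pan at (140,220), orange bucket at (133,300) and green bucket at (152,180). The round grey one with the brass disc in it, at (275,270), fits the description. I'll check it in close crops.

```bash
cat > h.py <<'E'
import numpy as np, cv2
from scipy.spatial.transform import Rotation as R
def ray(c,u,v):
    d=np.array([c["k1"],0,0,0,0.]);K=np.array([[c["fx"],0,c["cx"]],[0,c["fy"],c["cy"]],[0,0,1]])
    p=cv2.undistortPoints(np.array([[[u,v]]],float),K,d)[0,0]
    return R.from_rotvec(c["attitude"]).apply([p[0],p[1],1.])
def atz(c,u,v,z):
    d=ray(c,u,v);return c["eye"]+d*(z-c["eye"][2])/d[2]
def tri(obs):
    A=np.zeros((3,3));b=np.zeros(3)
    for c,u,v in obs:
        d=ray(c,u,v);d/=np.linalg.norm(d);P=np.eye(3)-np.outer(d,d);A+=P;b+=P@c["eye"]
    return np.linalg.solve(A,b)
def proj(c,X):
    p=R.from_rotvec(c["attitude"]).inv().apply(np.array(X)-c["eye"]);s=p[:2]/p[2];s=s*(1+c["k1"]*(s@s))
    return np.array([c["fx"]*s[0]+c["cx"],c["fy"]*s[1]+c["cy"]])
def crop(src,dst,x0,y0,w,h,k):
    im=cv2.imread(src)[y0:y0+h,x0:x0+w];cv2.imwrite(dst,cv2.resize(im,None,fx=k,fy=k,interpolation=cv2.INTER_CUBIC))
E
python3 - <<'E'
from h import crop
crop("pics/scene0.png","pics/s_b.png",220,215,120,120,5)
crop("pics/side0.png","pics/d_b.png",205,165,80,90,6)
crop("pics/wrist0.png","pics/w_b.png",125,105,160,200,3)
E
```

```text
(no output)
```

View pics/s_b.png

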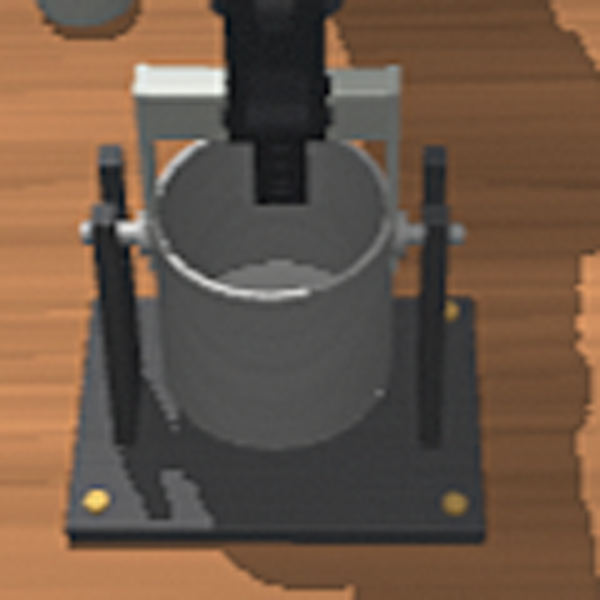

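View pics/d_b.png

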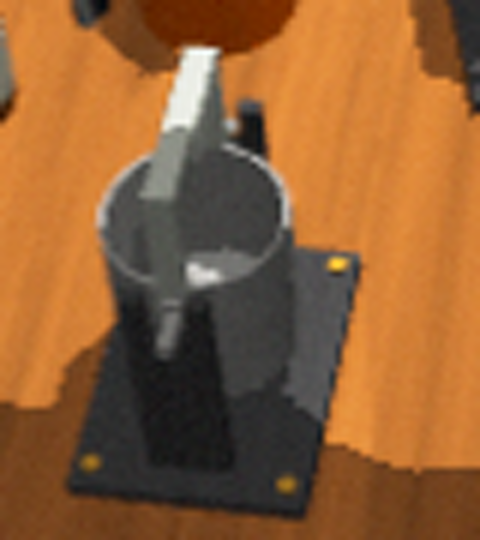

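View pics/w_b.png

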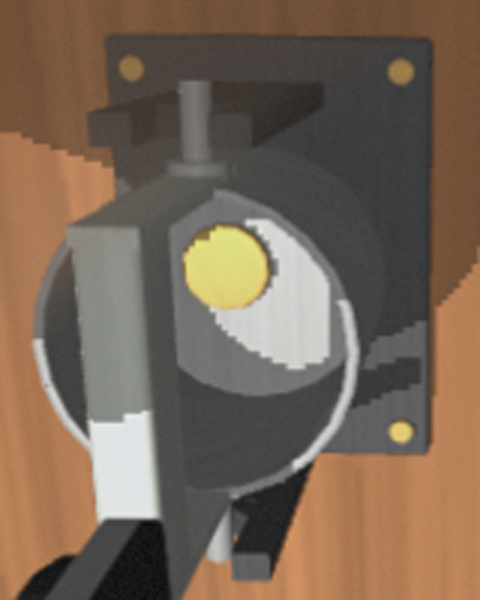

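The grey round bucket hangs in its stand (scene (275,270)), with the brass disc inside at wrist (200,194). So this is the one. Now measuring bar, pins, base and tray.

Run:
```python
from bench import r, camera_params
from h import *
S,D,W=[camera_params(n) for n in("scene","side","wrist")]
s=lambda x,y:(220+(x+.5)/5-.5,215+(y+.5)/5-.5); d=lambda x,y:(205+x/6,165+y/6); w=lambda x,y:(125+x/3,105+y/3)
p=lambda *a:print(a[0],np.round(a[1],4))
z=.177
for n,q in dict(fl=(135,97),fr=(400,95),bl=(137,67),br=(400,67)).items(): p("bar scene "+n,atz(S,*s(*q),z))
for n,q in dict(farl=(190,47),farr=(219,49),nearl=(162,130),nearr=(190,128)).items(): p("bar side "+n,atz(D,*d(*q),z))
for n,q in dict(l=(72,228),r=(138,228)).items(): p("bar wrist "+n,atz(W,*w(*q),z))
for n,q in dict(l=(85,233),r=(460,233)).items(): p("pin scene "+n,atz(S,*s(*q),.104))
p("pin wrist +y",atz(W,*w(195,82),.108))
for n,q in dict(fl=(66,530),fr=(485,530),br=(470,298),bl=(95,298)).items(): p("base scene "+n,atz(S,*s(*q),.010))
for n,q in dict(bl=(108,37),br=(432,40),fr=(432,450)).items(): p("base wrist "+n,atz(W,*w(*q),.010))
for n,q in dict(a=(67,490),b=(305,517),c=(358,255)).items(): p("base side "+n,atz(D,*d(*q),.010))
# tray by ellipse fit of pale wood
from h import crop
crop("pics/scene0.png","pics/s_t.png",370,230,100,75,6)
crop("pics/side0.png","pics/d_t.png",205,285,90,75,6)
crop("pics/side0.png","pics/d_n.png",150,80,240,200,3)
```

```text
bar scene fl [ 0.6095 -0.0492  0.177 ]
bar scene fr [0.61   0.0361 0.177 ]
bar scene bl [ 0.5953 -0.0494  0.177 ]
bar scene br [0.5967 0.0366 0.177 ]
bar side farl [ 0.6035 -0.0468  0.177 ]
bar side farr [ 0.591  -0.0469  0.177 ]
bar side nearl [0.6058 0.001  0.177 ]
bar side nearr [ 0.5945 -0.0013  0.177 ]
bar wrist l [0.5976 0.0361 0.177 ]
bar wrist r [0.6103 0.0361 0.177 ]
pin scene l [ 0.6005 -0.0717  0.104 ]
pin scene r [0.6024 0.0581 0.104 ]
pin wrist +y [0.605  0.0589 0.108 ]
base scene fl [ 0.6558 -0.0817  0.01  ]
base scene fr [0.6576 0.0669 0.01  ]
base scene br [0.5491 0.0679 0.01  ]
base scene bl [ 0.547 -0.079  0.01 ]
base wrist bl [0.5508 0.0681 0.01  ]
base wrist br [0.6592 0.0663 0.01  ]
base wrist fr [ 0.6575 -0.0805  0.01  ]
base side a [0.6542 0.0721 0.01  ]
base side b [0.5458 0.0743 0.01  ]
base side c [ 0.5451 -0.0764  0.01  ]
```

View pics/s_t.png

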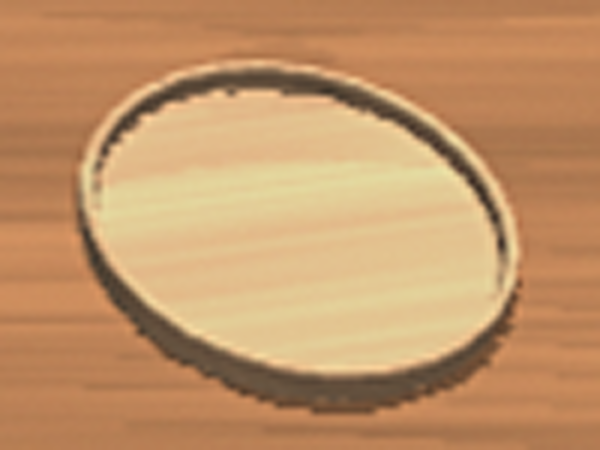

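View pics/d_t.png

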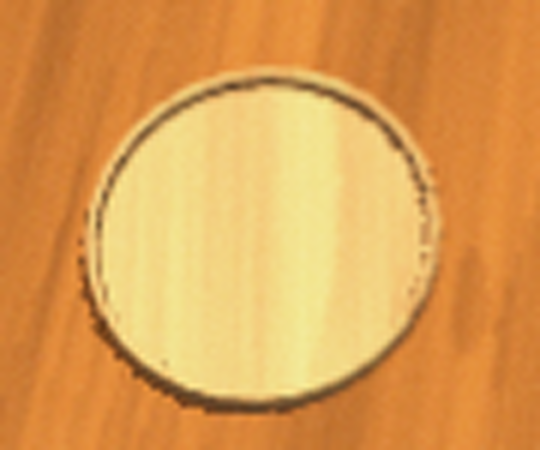

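View pics/d_n.png

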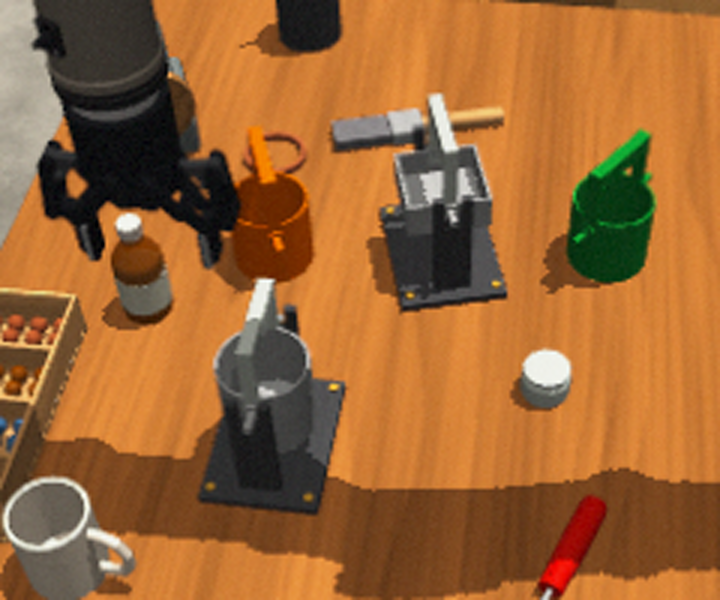

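Run:
```python
from bench import r, camera_params
from h import *
from scipy.optimize import least_squares
S,D=[camera_params(n) for n in("scene","side")]
def fit(P):
    f=lambda q:np.hypot(P[:,0]-q[0],P[:,1]-q[1])-q[2]
    o=least_squares(f,[*P[:,:2].mean(0),.07]);return o.x,np.abs(o.fun).max()
a=[(80,190),(110,120),(160,80),(240,60),(330,72),(430,123),(490,185),(518,245),(490,310),(420,360),(340,378),(250,360),(150,295),(95,230)]
P=np.array([atz(S,370+(x+.5)/6-.5,230+(y+.5)/6-.5,.014) for x,y in a]);print("scene",fit(P))
a=[(87,240),(105,165),(160,105),(220,75),(270,67),(340,80),(400,125),(435,190),(438,240),(415,310),(350,370),(265,402),(190,390),(120,335)]
P=np.array([atz(D,205+(x+.5)/6-.5,285+(y+.5)/6-.5,.014) for x,y in a]);print("side",fit(P))
print("mug rim near", atz(S,375,330,.1),atz(S,375,392,.0),atz(S,376,322,.08))
print("jar",atz(S,236,215,0))
o=r.get_obs();print(o["tcp_pos"],o["orientation"])
```

```text
scene (array([0.5297633 , 0.27696161, 0.06865045]), np.float64(0.002617974671245027))
side (array([0.53013469, 0.27683845, 0.06934677]), np.float64(0.0012424810951935233))
mug rim near [0.74010622 0.14554189 0.1       ] [0.78485296 0.15048276 0.        ] [0.71163339 0.15422444 0.08      ]
jar [ 0.35800732 -0.09901488  0.        ]
[ 6.74548804e-01 -3.07418414e-07  2.30546670e-01] [-2.22076409e+00 -2.22080865e+00  1.66837744e-03]
```

Tray centre (0.530, 0.277), and both views agree. The bar is at about (0.603, -0.0065) with yaw near -0.013. Moving above the bar.

Request:
carry_out --motion "0 -1 -10 0 0.014; 0 -1 -16 0 0; 0 -1 -16 0 0; 0 -1 -14 0 0; 0 -1 -10 0 0; 0 -1 -5 0 0; 0 0 0 0 0; 0 0 0 0 0" --newtons 60

```text
clock: 1.15
tcp_pos: [0.6044, -0.0051, 0.2313]
orientation: [2.237, 2.206, 0.0]
contact_force: [0.5, -0.1, -0.4]
grip_width: 0.0858
```

Run:
```python
from bench import r, grab_frame, camera_params
import cv2
o=r.get_obs();print(o["clock"],o["tcp_pos"],o["orientation"])
f=grab_frame("wrist"); cv2.imwrite("pics/wrist1.png",f[:,:,::-1])
from h import crop
crop("pics/wrist1.png","pics/w1c.png",190,60,200,190,4)
```

```text
1.15 [ 0.60435279 -0.00505334  0.23131818] [2.23677127e+00 2.20570629e+00 4.94266683e-04]
```

View pics/wrist1.png

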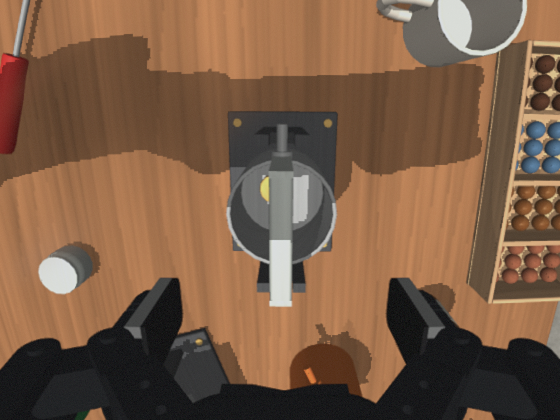

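View pics/w1c.png

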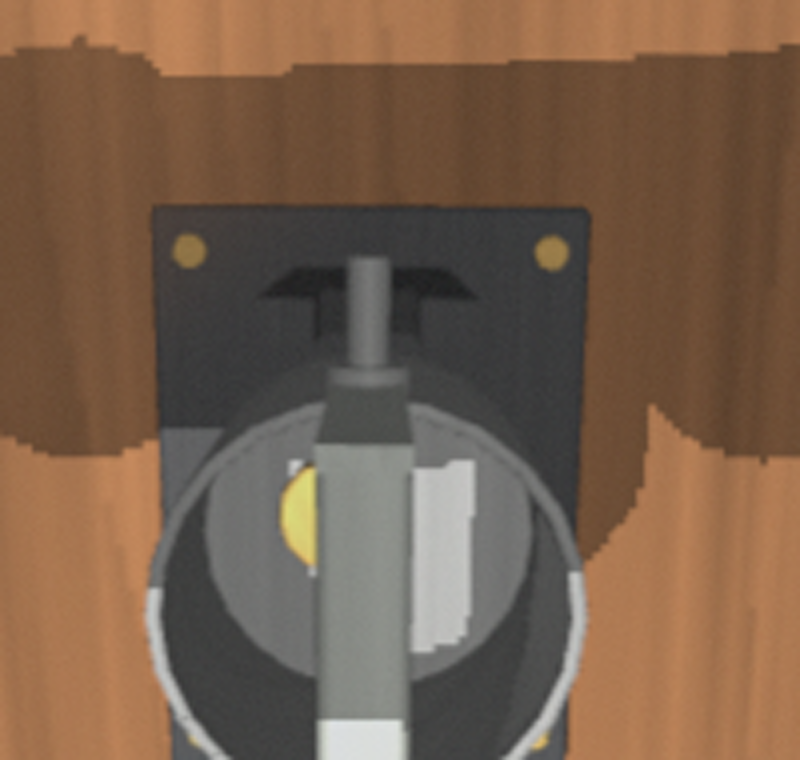

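The wrist view shows the bar seen almost end-on between the fingers: near end edges at u=269–293, v=170.5, far end at about u=270–291, v=305.

Run:
```python
from bench import r, camera_params
from h import *
crop("pics/wrist1.png","pics/w1d.png",240,220,90,100,6)
W=camera_params("wrist"); o=r.get_obs(); print(o["tcp_pos"])
for x,y in [(316,443),(413,443)]: print(np.round(atz(W,190+(x+.5)/4-.5,60+(y+.5)/4-.5,.177),4))
for u,v in [(269.8,305.5),(291.5,305.5)]: print(np.round(atz(W,u,v,.177),4))
Rm=R.from_rotvec(o["orientation"]).as_matrix();print(np.round(Rm,4))
```

```text
[ 0.6043417  -0.00504143  0.23124928]
[0.5963 0.037  0.177 ]
[0.6099 0.0368 0.177 ]
[ 0.5948 -0.049   0.177 ]
[ 0.6085 -0.0492  0.177 ]
[[ 1.390e-02  9.999e-01  2.000e-04]
 [ 9.999e-01 -1.390e-02  0.000e+00]
 [ 0.000e+00  2.000e-04 -1.000e+00]]
```

View pics/w1d.png

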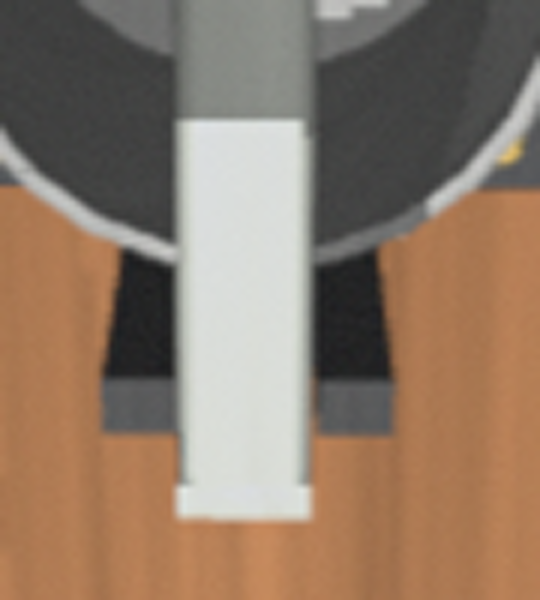

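Request:
carry_out --motion "0 -1 -2 6 0; 0 0 0 14 0; 0 0 0 16 0; 0 0 0 16 0; 0 0 0 15 0; 0 0 0 11 0; 0 0 0 6 0; 0 0 0 0 0"

```text
clock: 2.2
tcp_pos: [0.6019, -0.0062, 0.147]
orientation: [-2.237, -2.206, 0.0]
contact_force: [-0.2, 0.2, -0.3]
grip_width: 0.0855
```

Run:
```python
from bench import r, grab_frame, camera_params
import cv2
o=r.get_obs();print(o["clock"],o["tcp_pos"],o["orientation"],o["contact_force"])
f=grab_frame("wrist"); cv2.imwrite("pics/wrist2.png",f[:,:,::-1])
```

```text
2.2 [ 0.60187673 -0.00615748  0.14701957] [-2.23680900e+00 -2.20564509e+00  4.89439649e-04] [-0.18418469  0.23506261 -0.34515377]
```

View pics/wrist2.png

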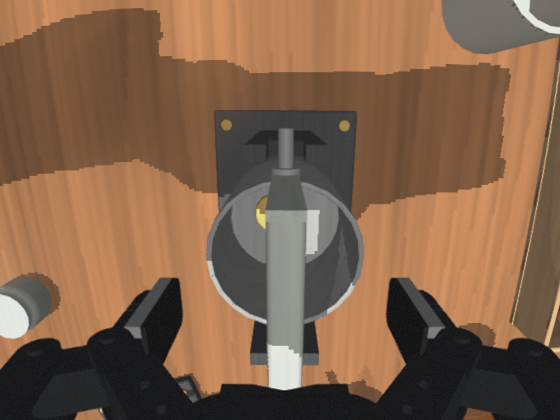

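The bar (u≈285) sits midway between the fingers (180 and 389, mid 285). Closing.

Request:
carry_out --motion "0.3 0 0 0 0; 0.5 0 0 0 0; 0.65 0 0 0 0; 0.75 0 0 0 0; 0.85 0 0 0 0; 0.95 0 0 0 0; 1 0 0 0 0; 1 0 0 0 0" --newtons 40

```text
clock: 3.25
tcp_pos: [0.6021, -0.0061, 0.1474]
orientation: [2.237, 2.205, 0.001]
contact_force: [0.2, 0.1, 0.0]
grip_width: 0.0135
```

Request:
carry_out --motion "1 0 0 0 0; 1 0 0 0 0; 1 0 0 0 0; 1 0 0 0 0; 1 0 0 -1 0; 1 0 0 -1 0; 1 0 0 -1 0; 1 0 0 0 0" --newtons 70

```text
clock: 4.25
tcp_pos: [0.6009, -0.0061, 0.1497]
orientation: [-2.236, -2.205, 0.003]
contact_force: [-0.1, -0.2, -4.9]
grip_width: 0.0129
```

Run:
```python
from bench import r, grab_frame, camera_params
import cv2
o=r.get_obs();print(o["clock"],o["tcp_pos"],o["contact_force"],o["moment"],o["grip_width"])
from h import crop
f=grab_frame("wrist"); cv2.imwrite("pics/wrist3.png",f[:,:,::-1])
f=grab_frame("side"); cv2.imwrite("pics/side3.png",f[:,:,::-1]);crop("pics/side3.png","pics/d3.png",190,120,120,135,4)
```

```text
4.25 [ 0.60091339 -0.00613444  0.14968611] [-0.14604407 -0.17459927 -4.91218924] [-0.00848367 -0.05224309  0.04715481] 0.012904135183607232
```

View pics/wrist3.png

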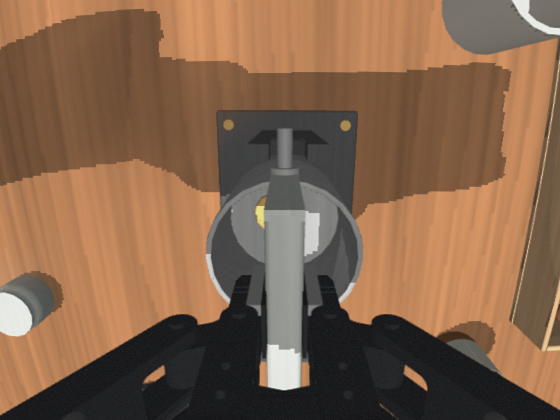

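View pics/d3.png

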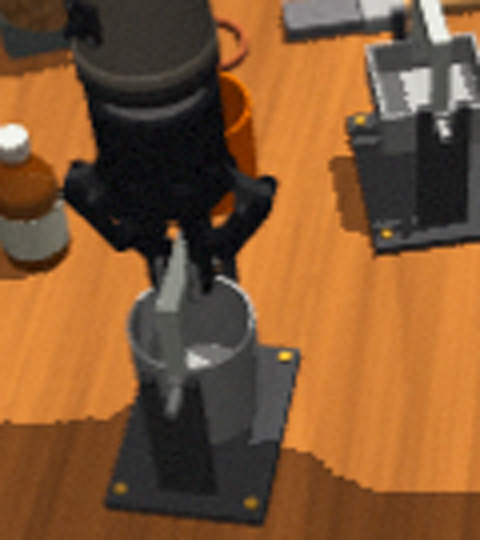

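Grip is 13 mm wide on the bar and the arm already carries the weight (4.9 N). Lifting straight up.

Request:
carry_out --motion "1 0 0 -2 0; 1 0 0 -3 0; 1 0 0 -4 0; 1 0 0 -5 0; 1 0 0 -5 0; 1 0 0 -5 0; 1 0 0 -4 0; 1 0 0 -2 0"

```text
clock: 5.35
tcp_pos: [0.602, -0.0061, 0.1806]
orientation: [2.237, 2.206, 0.0]
contact_force: [1.1, -0.6, -5.0]
grip_width: 0.0127
```

Request:
carry_out --motion "1 0 0 -3 0; 1 0 0 -6 0; 1 0 0 -9 0; 1 0 0 -10 0; 1 0 0 -10 0; 1 0 0 -9 0; 1 0 0 -6 0; 1 0 0 -3 0"

```text
clock: 6.35
tcp_pos: [0.602, -0.0061, 0.2367]
orientation: [2.237, 2.206, 0.0]
contact_force: [0.1, -0.4, -4.5]
grip_width: 0.0129
```

Run:
```python
from bench import r, grab_frame, camera_params
import cv2
o=r.get_obs();print(o["clock"],o["tcp_pos"],o["contact_force"],o["moment"],o["grip_width"])
from h import crop
f=grab_frame("wrist"); cv2.imwrite("pics/wrist4.png",f[:,:,::-1])
f=grab_frame("scene"); cv2.imwrite("pics/scene4.png",f[:,:,::-1]);crop("pics/scene4.png","pics/s4.png",190,150,190,180,4)
```

```text
6.35 [ 0.60201859 -0.00608834  0.23670998] [ 0.10784341 -0.44293759 -4.54164008] [0.00585917 0.01323095 0.00076519] 0.012858376802656455
```

View pics/wrist4.png

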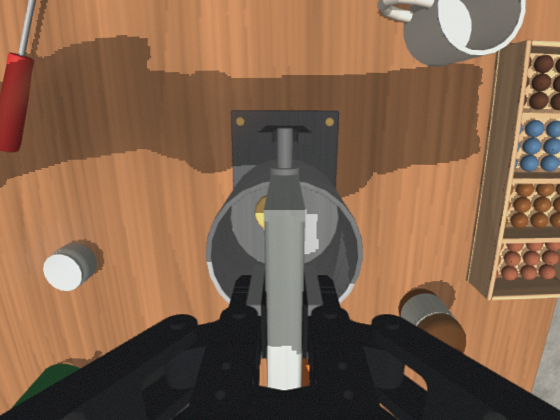

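View pics/s4.png

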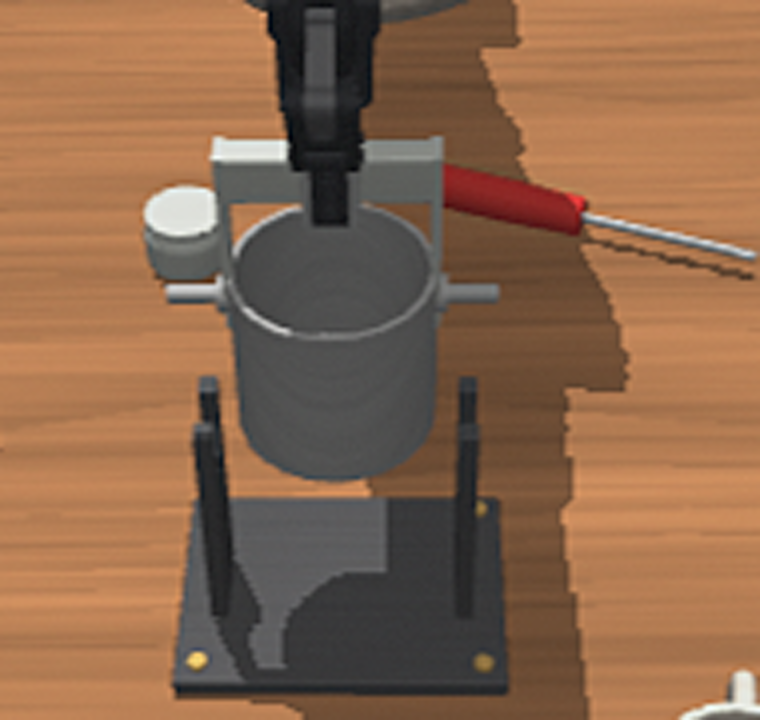

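Bucket is upright, pins are clear of the forks, and the wrist view of bar against rim hasn't changed. Raising further, then carrying over.

Request:
carry_out --motion "1 0 0 -2 0; 1 0 0 -5 0; 1 0 0 -7 0; 1 0 0 -8 0; 1 0 0 -8 0; 1 0 0 -6 0; 1 0 0 -3 0; 1 0 0 -1 0"

```text
clock: 7.45
tcp_pos: [0.6019, -0.0061, 0.2764]
orientation: [-2.237, -2.206, -0.0]
contact_force: [-0.5, -0.5, -5.2]
grip_width: 0.0133
```

Request:
carry_out --motion "1 3 -1 0 0; 1 6 -2 0 0; 1 9 -2 0 0; 1 12 -3 0 0; 1 14 -4 0 0; 1 15 -4 0 0; 1 15 -4 0 0; 1 15 -4 0 0"

```text
clock: 8.45
tcp_pos: [0.5789, 0.0845, 0.2763]
orientation: [-2.237, -2.206, -0.0]
contact_force: [0.5, 0.3, -5.9]
grip_width: 0.0128
```

Request:
carry_out --motion "1 15 -4 0 0; 1 15 -4 0 0; 1 15 -4 0 0; 1 15 -4 0 0; 1 15 -4 0 0; 1 15 -4 0 0; 1 15 -4 0 0; 1 15 -4 0 0"

```text
clock: 9.45
tcp_pos: [0.5486, 0.2046, 0.2763]
orientation: [2.237, 2.206, 0.0]
contact_force: [0.4, 0.1, -5.3]
grip_width: 0.0128
```

Request:
carry_out --motion "1 14 -4 0 0; 1 13 -4 0 0; 1 12 -3 0 0; 1 11 -3 0 0; 1 9 -2 0 0; 1 7 -2 0 0; 1 5 -1 0 0; 1 2 -1 0 0"

```text
clock: 10.45
tcp_pos: [0.5299, 0.2771, 0.2763]
orientation: [2.237, 2.206, -0.0]
contact_force: [-0.6, 1.1, -5.1]
grip_width: 0.0127
```

Run:
```python
from bench import r, grab_frame, camera_params
import cv2
from h import *
o=r.get_obs();print(o["clock"],o["tcp_pos"],o["orientation"],o["contact_force"],o["moment"],o["grip_width"])
for n in("scene","side","wrist"):
    f=grab_frame(n); cv2.imwrite(f"pics/{n}5.png",f[:,:,::-1])
```

```text
10.45 [0.52989544 0.27710695 0.27628206] [ 2.23692518e+00  2.20580758e+00 -1.87167206e-07] [-0.5800998   1.09124643 -5.08866401] [-0.05834504  0.00090606  0.00888754] 0.012735003013802471
```

View pics/scene5.png

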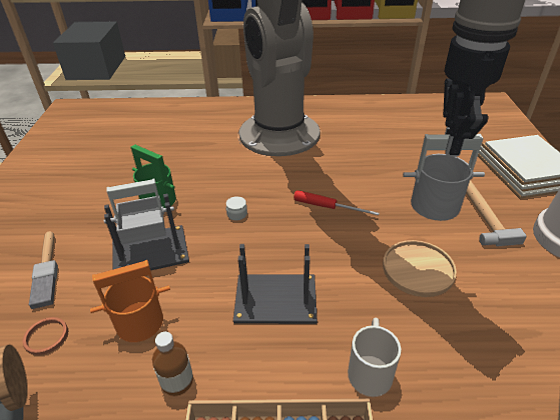

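View pics/side5.png

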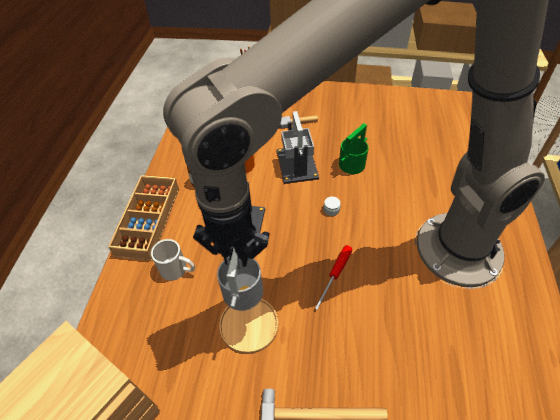

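View pics/wrist5.png

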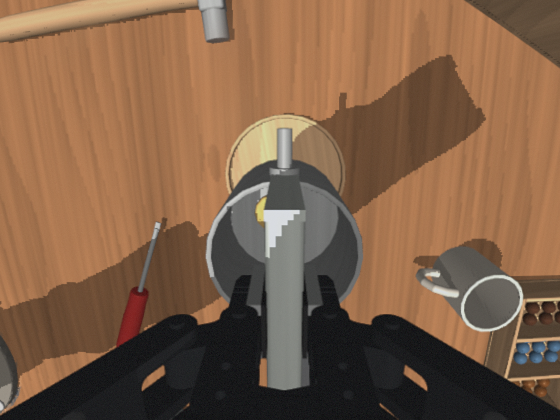

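The bucket is upright over the tray: tray at wrist u 227–345, centre 286, against the bar at 285. Lowering about 135 mm, then checking.

Request:
carry_out --motion "1 0 0 3 0; 1 0 0 6 0; 1 0 0 9 0; 1 0 0 11 0; 1 0 0 12 0; 1 0 0 12 0; 1 0 0 12 0; 1 0 0 12 0"

```text
clock: 11.6
tcp_pos: [0.5299, 0.2769, 0.1984]
orientation: [-2.237, -2.206, 0.0]
contact_force: [-0.3, -1.2, -4.6]
grip_width: 0.0125
```

Request:
carry_out --motion "1 0 0 12 0; 1 0 0 11 0; 1 0 0 10 0; 1 0 0 9 0; 1 0 0 7 0; 1 0 0 5 0; 1 0 0 3 0; 1 0 0 1 0"

```text
clock: 12.6
tcp_pos: [0.53, 0.277, 0.1413]
orientation: [2.237, 2.206, 0.0]
contact_force: [-0.1, -0.0, -4.1]
grip_width: 0.0132
```

Run:
```python
from bench import r, grab_frame, camera_params
import cv2
from h import *
o=r.get_obs();print(o["clock"],o["tcp_pos"],o["contact_force"],o["moment"],o["grip_width"])
S,D,W=[camera_params(n) for n in("scene","side","wrist")]
for n in("scene","side","wrist"):
    f=grab_frame(n); cv2.imwrite(f"pics/{n}6.png",f[:,:,::-1])
crop("pics/scene6.png","pics/s6.png",360,180,130,120,5)
crop("pics/side6.png","pics/d6.png",190,230,120,130,5)
```

```text
12.6 [0.52997083 0.276974   0.14130256] [-0.12669136 -0.03232281 -4.08503092] [-0.00157771  0.02869478 -0.03309728] 0.013152451087120662
```

View pics/s6.png

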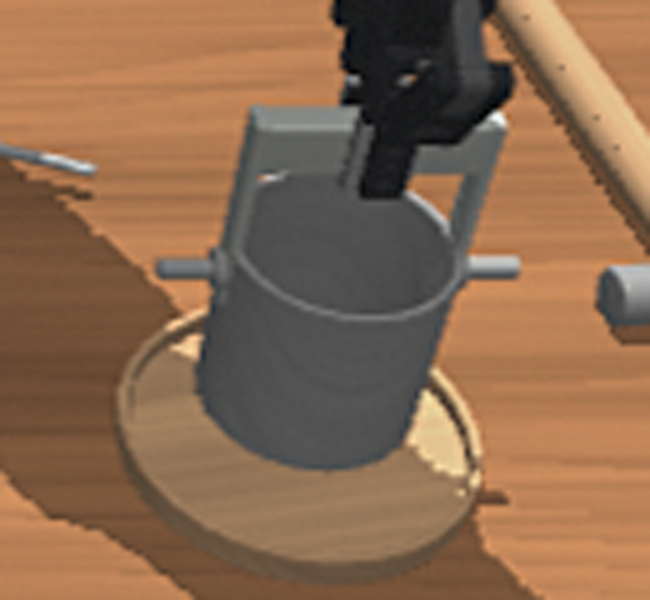

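View pics/d6.png

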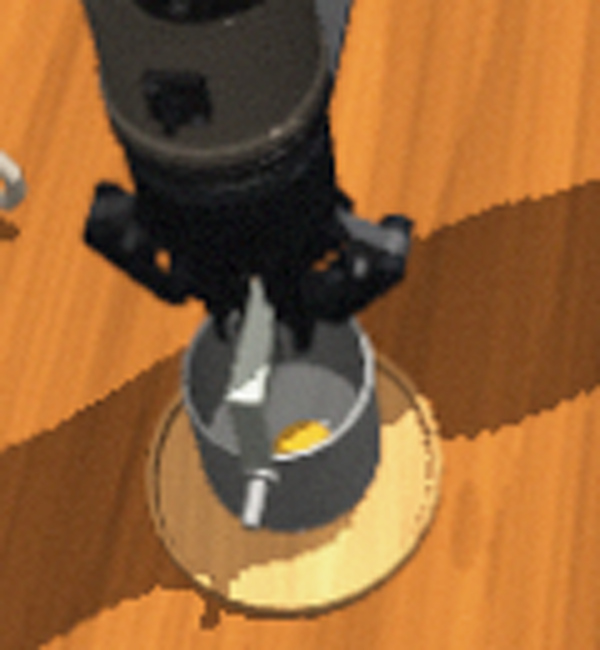

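View pics/wrist6.png

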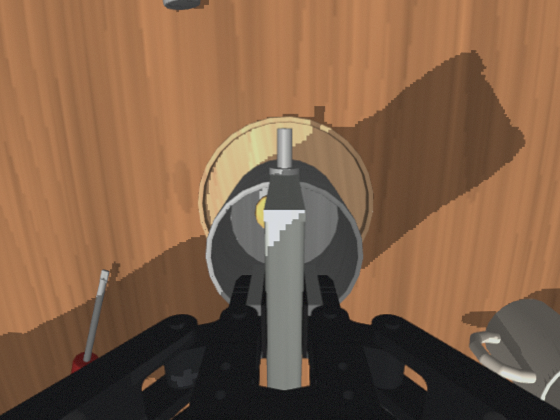

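The bucket sits upright about 27 mm above the floor, inside the tray outline. Continuing with 22 mm, then slow steps.

Request:
carry_out --motion "1 0 0 2 0; 1 0 0 4 0; 1 0 0 4 0; 1 0 0 4 0; 1 0 0 4 0; 1 0 0 2 0; 1 0 0 1 0; 1 0 0 1 0"

```text
clock: 13.75
tcp_pos: [0.53, 0.277, 0.1193]
orientation: [2.237, 2.206, 0.0]
contact_force: [-0.2, 0.2, -5.0]
grip_width: 0.0128
```

Request:
carry_out --motion "1 0 0 0.5 0; 1 0 0 0.5 0; 1 0 0 0.5 0; 1 0 0 0.5 0; 1 0 0 0.5 0; 1 0 0 0.5 0; 1 0 0 0.5 0; 1 0 0 0 0"

```text
clock: 14.75
tcp_pos: [0.5299, 0.2769, 0.1158]
orientation: [2.237, 2.206, -0.0]
contact_force: [0.6, 0.5, -5.1]
grip_width: 0.013
```

Request:
carry_out --motion "1 0 0 0.3 0; 1 0 0 0.3 0; 1 0 0 0.3 0; 1 0 0 0.3 0; 1 0 0 0 0; 1 0 0 0 0; 1 0 0 0 0; 1 0 0 0 0"

```text
clock: 15.75
tcp_pos: [0.53, 0.277, 0.1151]
orientation: [2.237, 2.206, 0.001]
contact_force: [-2.7, -2.9, 4.6]
grip_width: 0.0131
```

Contact: the force went from -5 N to +4.6 N, so the bucket is on the floor. Easing off a touch, then releasing.

Request:
carry_out --motion "1 0 0 -0.3 0; 1 0 0 0 0; 1 0 0 0 0; 0.85 0 0 0 0; 0.8 0 0 0 0; 0.7 0 0 0 0; 0.6 0 0 0 0; 0.5 0 0 0 0" --newtons 20

```text
clock: 16.75
tcp_pos: [0.5299, 0.277, 0.1148]
orientation: [-2.237, -2.206, -0.0]
contact_force: [-0.4, 0.1, -0.3]
grip_width: 0.0429
```

Request:
carry_out --motion "0.3 0 0 0 0; 0.1 0 0 0 0; 0 0 0 0 0; 0 0 0 0 0; 0 0 0 0 0; 0 0 0 0 0; 0 0 0 0 0; 0 0 0 0 0"

```text
clock: 17.75
tcp_pos: [0.5299, 0.2769, 0.1149]
orientation: [-2.237, -2.206, -0.0]
contact_force: [-0.2, 0.7, 0.1]
grip_width: 0.0854
```

Run:
```python
from bench import r, grab_frame
import cv2
o=r.get_obs();print(o["clock"],o["tcp_pos"],o["contact_force"],o["grip_width"])
cv2.imwrite("pics/wrist7.png",grab_frame("wrist")[:,:,::-1])
```

```text
17.75 [0.52990992 0.2769403  0.11492352] [-0.20421534  0.65750774  0.09923925] 0.0853856235449426
```

View pics/wrist7.png

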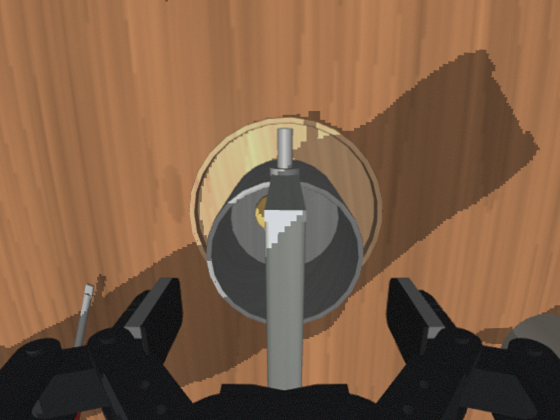

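Released: the bar stands untouched between the open fingers, and the pendant shows at (263,212). Backing straight up.

Request:
carry_out --motion "0 0 0 -5 0; 0 0 0 -12 0; 0 0 0 -18 0; 0 0 0 -20 0; 0 0 0 -20 0; 0 0 0 -20 0; 0 0 0 -15 0; 0 0 0 -10 0"

```text
clock: 18.8
tcp_pos: [0.5302, 0.2771, 0.2364]
orientation: [2.237, 2.206, 0.002]
contact_force: [-0.2, -0.3, -0.6]
grip_width: 0.0854
```

Request:
carry_out --motion "0 0 0 -5 0; 0 0 0 0 0; 0 0 0 0 0; 0 0 0 0 0; 0 0 0 0 0; 0 0 0 0 0; 0 0 0 0 0; 0 0 0 0 0"

```text
clock: 19.8
tcp_pos: [0.5299, 0.2769, 0.2399]
orientation: [2.237, 2.206, 0.0]
contact_force: [0.1, 0.1, -0.6]
grip_width: 0.0856
```

Run:
```python
from bench import r, grab_frame, camera_params
import cv2
from h import *
o=r.get_obs();print(o["clock"],o["tcp_pos"],o["contact_force"])
for n in("scene","side","wrist"):
    f=grab_frame(n); cv2.imwrite(f"pics/{n}8.png",f[:,:,::-1])
crop("pics/side8.png","pics/d8.png",190,230,120,130,5)
```

```text
19.8 [0.52989849 0.27690459 0.23990294] [ 0.08192568  0.12427095 -0.56745252]
```

View pics/scene8.png

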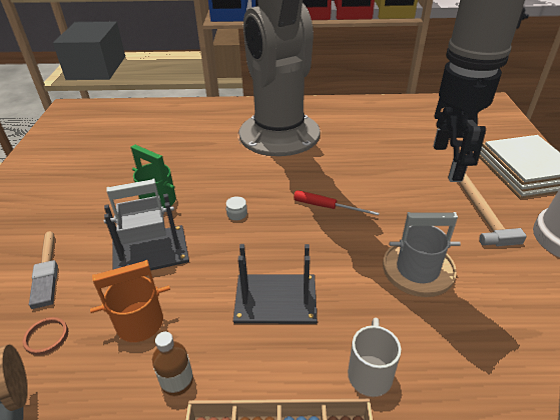

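View pics/d8.png

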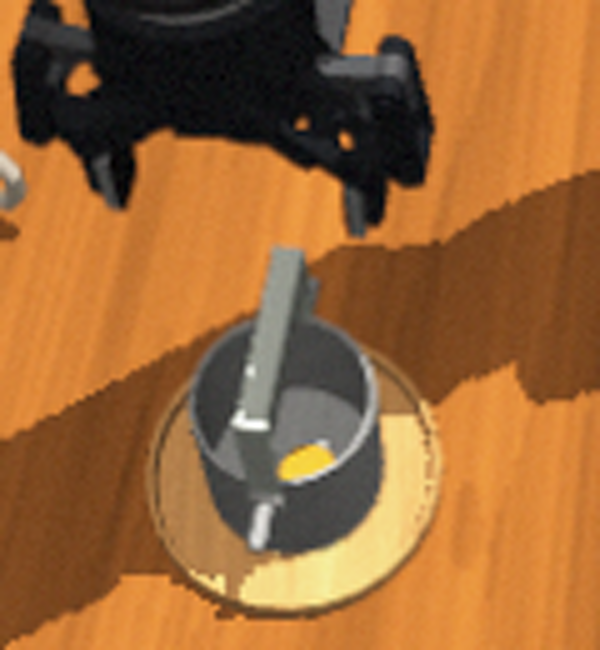

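View pics/wrist8.png

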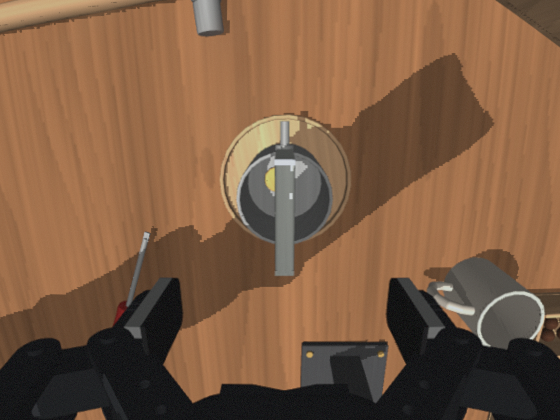

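The bucket stands upright inside the tray at scene (423,250). The pendant is still in it (side crop (305,462)), the pan still hangs at scene (140,220), and the gripper is clear. Handing in.

```bash
python3 -c "
from bench import r
print(r.hand_in())"
```

```text
the job is handed in; nothing more can be done
None
```

The bucket now stands upright inside the round wooden tray with the brass pendant still in it, and the job is handed in. I gripped the steel bucket by its handle bar and lifted it straight up about 129 mm out of the forks. Then I carried it level to the tray at about (0.530, 0.277), lowered it gently, let go, and backed straight up.

- **Final pictures:** the pan still hangs on its own stand, and the gripper is open and clear of everything.
- **Forces:** the arm carried about 5 N. At touchdown the net reading was about 4.6 N upward, which I eased off before releasing. No reading showed catching or swinging.
- **Time:** the last clock reading before hand-in was 19.8 s, against the 48 s limit.
- **Disagreements:** the cameras differed on the bar's x position by a few millimetres (0.599 to 0.604 m), so I settled it with a second wrist view before gripping. The measured position also drifted about 1 mm in x while the lift began, then came back. No check failed.

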